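# Peel a pressed tray off the oily stack and hold it out

## Robot

A 7-joint arm with a two-finger parallel gripper is mounted at the origin on a cart in front of the work surface, level with it; the furniture and walls round the work are solid. World frame = base frame: x ahead of the robot, y to its left, z up, the work surface at z = 0. Lengths are in m, angles in rad, forces in N, time in s.
With the tool pointing down it reaches from about 0.425 to 0.875 m from the base axis. Payload 4.7 kg.
Tool frame: the origin (TCP) lies at the very end of the fingers, on their centre line; the grasp point (between the pads) lies 19 mm behind it; z points along the fingers, y is the line along which they close (so a half turn about z gives the same grasp; the last joint's range is limited). The gripper opens to 87 mm and grips with 3 to 60 N. Pads are 19 mm wide; open, the fingers measure 117 mm over their backs; the gripper's body (75 mm by 190 mm) begins 51 mm behind the grasp point.
Start: joints at [-1.154, 0.321, -0.07, 1.45, 0.023, 1.371, -0.057], TCP at [0.255, 0.598, 0.223] pointing down, gripper open.
Joint ranges: [-2.86, 2.86], [-0.3, 2.09], [-1.38, 1.24], [0.06, 2.45], [-1.56, 4.7], [0.09, 2.05], [-2.69, 2.69]. Speed limits (rad/s): [2.57, 2.57, 3.14, 3.14, 3.14, 3.14, 3.14].

## Interface

Orientations are given as a rotation vector (axis times angle).
In Python, from bench import ctrl, vision gives the robot as it stands.
- The arm moves only by the tool jog_arm, never from a script. Its argument "increments" is a list of rows, each an object of numbers: "tx", "ty", "tz": the shift along the tool's x, y, z in mm; "wx", "wy", "wz": the turn, a rotation vector about the tool's x, y, z in rad; "gripper": the opening, from 0 (shut) to 1 (fully open). In form: [{"tx": .., "ty": .., "tz": .., "wx": .., "wy": .., "wz": .., "gripper": ..}, ...]. A call has exactly 5 rows; each row is the pose to reach, as a shift and turn from the pose commanded when the call began, along the tool's axes at that moment; what a row does not reach only later rows make up. A row lasts 1/12 s, in which the tool goes at most 41.7 mm and 7.16 degrees, less where a joint would pass 70% of its speed; a pose out of reach is approached as far as the arm can. A call with a gripper value outside its range is refused whole. The fingers move at their own pace and stop on an object; "grip_force" is the grip in N (left out, the last holds). Time passes only in rows, so rows that repeat a pose let the fingers close, or fill a call up. It gives the time, the measured TCP pose, the force, the opening and the grip force at its end, in the units of the state.
- ctrl.get_state(): the state, without advancing time (a new reading comes with each control period).
- vision.get_image(name): name is "side" or "top" or "wrist"; returns a dict with "color" (420x560x3 uint8, blue, green, red), "fx", "fy", "cx", "cy" (pixels), "extrinsics" (4x4, takes a point from world to camera coordinates). Camera axes: x right, y down, z forward; pixel columns grow to the right and rows downward; lengths in m; the calibration is good to about 2 mm. A picture is of the moment at which its call begins. There is no depth.
- ctrl.close_job(): hands the job in; it is judged then, once.
Trained networks look in the newest picture that a camera, given by its name, has taken for a name from the list of things; names that differ only in an ending like _2 or _b are one class to them, and where a whole thing is asked for, a point or a joint stands for the part that bears it (a point fixed in the world has none). Each returns a list of dicts, best first, with "conf" (0 to 1); they miss things now and then, are a little off and sometimes report something else, mostly with a low value. They report only what shows in the picture. A call takes as long as a camera call.
- vision.spot_in(camera, thing): "bbox" ([left, top, right, bottom] in pixels, round what is visible of it).
The state is a dict: "time": time; "joint_positions": joint angles; "qd": joint speeds; "joint_torque": joint torques, N m; "position": TCP position; "tool_rot": TCP orientation; "ft_force": force on the tool from outside, world axes, zero at the start; "torque": the same for the moment, N m; "grip_width": opening from 0.0 (shut) to 1.0 (fully open); "grip_force": force on a finger pad.
Only numpy, scipy, OpenCV 4.12 (cv2) and the standard library are available. Lean on these libraries where they do the work, as an engineer would, in place of code of your own. Each camera call takes 0.05 s, during which the arm holds its last target. There are 200 camera calls.

## Task

Fetch me a clean parts tray: slide the blue grit guard off the tray stack, all the way to its other stop so that it covers the hardware bin. The trays sit tight, gripped at the rim by four sprung rubber pads, so peel the top one off by its red corner tab: raise that corner first, with the opposite corner still down in the stack, and leave the second tray where it is. Then hold the tray out for me, level and still, beyond the tray end of the stand, clear of it and at least 10 cm above the bench, without disturbing the other things on the bench; finish holding it by the tab, do not put it down.

Things in the scene. Friction and masses are not known exactly. Their poses are not given: they have to be found in the camera images.
- stand: fixed tray dispenser: grey base plate 186 (x) x 360 (y) mm, top 8 mm up. Origin on the bench under its centre; x from the open front to the back wall and rail (x 75 to 94, 70 mm high), y to the tray end, z up. Stack centre at x -8, y +88 mm, with a pad bracket (24 mm wide, 60 high) 70 mm out on each side; hardware bin (140 x 150 mm, walls to 36 mm up, nuts in it) at x -8, y -88.
- guard (a joint): blue sheet-steel guard on the rail, m: 0 = over the trays (starts at 0 to 0.03), 0.176 = at the far stop, over the bin. Moves along the stand's -y as the value grows; friction about 2 N, stays where left. Sheet 170 mm along the rail, x -91 to +91 mm in the stand, top 69 mm above the bench.
- guard_knob (a point): centre of the black knob on the guard: 24 mm diameter over its upper part, grip it from above. This point is 93 mm above the bench, 24 mm above the guard's sheet (a washer, 32 mm across, 3 mm thick, lies under the knob), 13 mm below the knob's top. Axes as the stand's.
- tray_top_tab (a point): grip point of the top tray's red corner tab, 80 mm from the tray's centre on its (-x, +y) diagonal. The tab is level, 20 mm wide across the diagonal, 8 mm thick (half above this point), free for 27 mm and ends 93 mm from the centre. Nothing lies beside or under it but the base plate, 40 mm lower; the tabs of the lower trays are at the opposite corner. Axes as the tray's.
- tray_top_heel (a point): top of the top tray's rim at the corner opposite to the tab, 64 mm from the tray's centre. At the start the rim of the tray below is 6 mm under this corner, so from about 8 degrees of tilt on it bears on that rim: let it ride up then, or it tips the second tray. Axes as the tray's.
- tray_top_mid (a point): centre of the top tray: pressed aluminium, rim 100 x 100 mm, sloping sides; rim top 14 mm above this point, the four feet (at x, y +-24 mm) end 14.5 mm below it. 0.1 to 0.16 kg. Axes at the start as the stand's, z up. Four sprung rubber pads, mid-side, grip the rim's edge till it is 5 mm above its seat: about 5 N at the tab peels it corner first, 15 N straight up. 2 mm side play.
- tray_2_mid (a point): centre of the second tray (same kind, turned half round), 8 mm below the top one; it must stay. The bottom tray is fixed to the stand.
- block_back: loose brown wooden packing block, 55 x 120 x 35 mm, at the back of the bench; origin under its centre. Leave alone.
- vee_side: loose grey steel vee block, 50 x 60 x 36 mm, on the left of the bench; origin under its centre. Leave alone.

How it is judged:
On the way, in this order (a step that is already met when the one before it is completed fails the run):
1. the guard has been slid to its far stop, over the hardware bin (value of joint guard above 0.164 m), for 0.2 s.
2. the tab corner of the top tray is raised by more than 15 mm while the opposite corner is still down in the stack (raised less than 6 mm) (z of tray_top_tab in the frame of stand above 0.0635 m and z of tray_top_heel in the frame of stand below 0.0585 m), for 0.1 s.
At the end, for the whole second after the job is handed in: The guard is over the bin (slide past 160 of 176 mm); the fingers alone hold the top tray, by its tab, level within 15 degrees, still, 100 mm or more up, its centre over 240 mm along the stand's +y; the second tray has moved under 6 mm, the wood and vee blocks under 20 mm (value of joint guard above 0.16 m and y of tray_top_mid in the frame of stand above 0.24 m and height (world z) of tray_top_mid above 0.1 m and angle between tray_top_mid's own z axis and vertical below 0.26 rad and contact force between the fingers and tray_top above 1 N and contact force between stand and tray_top below 0.1 N and distance between tray_top_tab and the grasp point below 0.035 m and linear speed of tray_top below 0.03 m/s and angular speed of tray_top below 0.3 rad/s and z of tray_2_mid in the frame of stand below 0.0345 m and distance of tray_2_mid from where it was at the start of the episode below 0.006 m and distance of each of block_back, vee_side from where it was at the start of the episode below 0.02 m); the arm keeps its last pose, push and grip.
It fails at once if the second tray is pulled out of the stack (risen more than 12 mm) (z of tray_2_mid in the frame of stand above 0.0425 m).
It fails at once if the wood block or the vee block is pushed more than 30 mm (distance of any of block_back, vee_side from where it was at the start of the episode above 0.03 m).
It also fails if it takes over 56 s, if anything falls off the work surface, if the arm or the gripper's body presses on something with over 40 N, if the wrist force passes 120 N, or if a joint passes its speed limit or range.

## Working session

There is one attempt and no reset: what is moved stays moved. The work goes in short steps, Python scripts to look and compute and a tool call to move; the robot and the scene stay as the last step left them, time stands still between calls to the robot, and variables do not carry over. Pictures are saved under pics/ and viewed, at most 10 in all, crops included, and the job is handed in when it is done.

Besides the shell and the picture viewer there is one more tool, called after ">>>" as name(argument=value, ...) on one line, values as JSON. jog_arm: Moves the arm, as the interface text tells. Its arguments: {"type":"object","properties":{"increments":{"type":"array"},"grip_force":{"type":"number"}},"required":["increments"]}

```bash
mkdir -p pics; cat > h.py <<'E'
import numpy as np, cv2
from bench import ctrl, vision
from scipy.spatial.transform import Rotation as R
def snap(cam, fn=None):
    im=vision.get_image(cam)
    if fn: cv2.imwrite('pics/'+fn, im['color'])
    return im
def ray(im,u,v):
    E=np.array(im['extrinsics']); Rm=E[:3,:3]; t=E[:3,3]
    d=Rm.T@np.array([(u-im['cx'])/im['fx'],(v-im['cy'])/im['fy'],1.]); return -Rm.T@t, d
def atz(im,u,v,z):
    o,d=ray(im,u,v); return o+d*(z-o[2])/d[2]
def proj(im,p):
    E=np.array(im['extrinsics']); c=E[:3,:3]@np.array(p)+E[:3,3]
    return im['fx']*c[0]/c[2]+im['cx'], im['fy']*c[1]/c[2]+im['cy']
E
python3 - <<'E'
from h import *
s=ctrl.get_state(); print({k:np.round(v,3) for k,v in s.items()})
for c in ['top','side']:
    im=snap(c,c+'0.png'); print(c,'cam at',ray(im,280,210))
    for t in ['stand','guard','guard_knob','tray_top_tab','block_back','vee_side']:
        print(t,[(np.round(d['bbox']).astype(int).tolist(),round(d['conf'],2)) for d in vision.spot_in(c,t)[:2]])
E
```

```text
{'time': np.float64(0.0), 'joint_positions': array([-1.154,  0.322, -0.07 ,  1.452,  0.023,  1.371, -0.057]), 'qd': array([ 0.001, -0.001, -0.   , -0.   , -0.   , -0.   , -0.001]), 'joint_torque': array([-0.0000e+00, -4.9130e+01, -4.0400e-01, -3.1253e+01, -6.4000e-02,
        4.4000e-02,  0.0000e+00]), 'position': array([0.255, 0.597, 0.221]), 'tool_rot': array([-6.280e-01, -3.078e+00,  3.000e-03]), 'ft_force': array([ 0.455, -0.386,  0.356]), 'torque': array([ 0.001,  0.042, -0.016]), 'grip_force': np.float64(0.0), 'grip_width': np.float64(0.999)}
top cam at (array([0.47176788, 0.14972911, 1.1494043 ]), array([ 0.11850568,  0.00319222, -0.99303532]))
stand [([270, 181, 444, 290], 0.58), ([150, 268, 187, 303], 0.23)]
guard [([271, 191, 362, 284], 0.84)]
guard_knob [([270, 191, 365, 284], 0.67)]
tray_top_tab []
block_back [([330, 110, 394, 150], 0.64)]
vee_side [([154, 272, 188, 300], 0.75)]
side cam at (array([0.41724387, 1.04544702, 0.49102868]), array([ 0.18524466, -0.89990987, -0.39490815]))
stand [([268, 174, 353, 260], 0.64)]
guard [([268, 193, 354, 230], 0.93)]
guard_knob [([266, 193, 355, 232], 0.81)]
tray_top_tab []
block_back [([203, 196, 245, 225], 0.59)]
vee_side [([319, 303, 368, 338], 0.81)]
```

```bash
python3 -c "
import cv2,numpy as np
cv2.imwrite('pics/both0.png',cv2.resize(np.hstack([cv2.imread('pics/top0.png'),cv2.imread('pics/side0.png')]),(800,300)))"
```

```text
(no output)
```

View pics/top0.png

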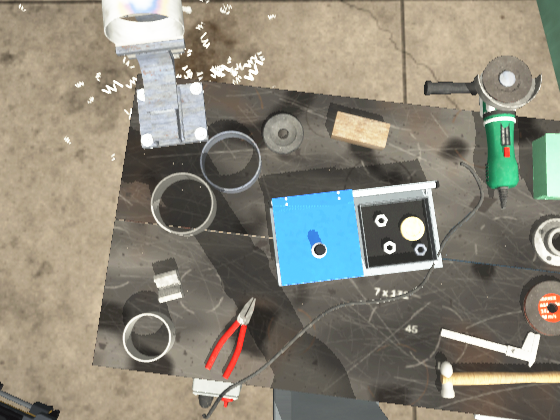

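View pics/side0.png

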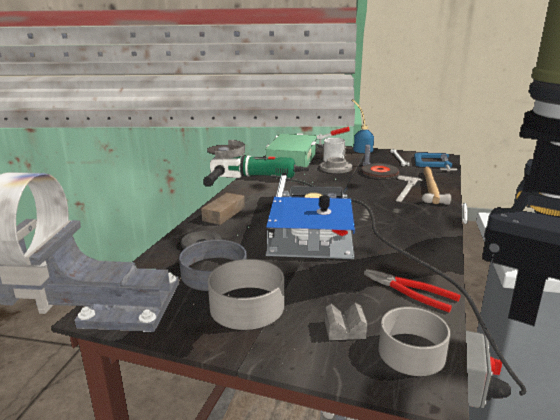

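The top view shows the blue guard at px (272-362, 191-284) with its knob top at about (319,249). The bin is to its right, ending at about x=441, and the vee is at (170,286). In the side view the red tab is at about (340,232), under the guard's tray end.

```bash
python3 - <<'E'
from h import *
im=snap('top'); c=im['color'].astype(int)
m=((c[...,0]>120)&(c[...,0]-c[...,2]>80)).astype(np.uint8)
m[:, :240]=0; m[:,400:]=0
m=cv2.morphologyEx(m,cv2.MORPH_CLOSE,np.ones((25,25)))
n,l,st,_=cv2.connectedComponentsWithStats(m); k=1+np.argmax(st[1:,4])
cn=max(cv2.findContours((l==k).astype(np.uint8),0,2)[0],key=cv2.contourArea)[:,0,:]
P=np.array([atz(im,u,v,0.069)[:2] for u,v in cn])*1000
r=cv2.minAreaRect(P.astype(np.float32)); print('guard rect mm',r); print(cv2.boxPoints(r))
# knob top: dark disc in guard
g=c.max(2); k2=((g<70)).astype(np.uint8); k2[:235]=0;k2[265:]=0;k2[:,:305]=0;k2[:,335:]=0
ys,xs=np.nonzero(k2); print('dark',xs.min(),xs.max(),ys.min(),ys.max(),xs.mean(),ys.mean())
print('base corner front -y',atz(im,441,267,.008),'wall end back',atz(im,438,183,.07),'knob top',atz(im,319,249.5,.106))
for n,b in [('block',(362,130,.035)),('vee',(170,286,.036)),('ring1',(183,205,.05)),('ring2',(231,161,.05)),('ring3',(149,337,.05))]: print(n,atz(im,*b).round(3))
cv2.imwrite('pics/crop1.png',cv2.resize(im['color'][170:300,260:450],None,fx=4,fy=4,interpolation=cv2.INTER_CUBIC))
E
```

```text
guard rect mm ((544.9634399414062, 76.97564697265625), (183.48655700683594, 170.15969848632812), 6.549445152282715)
[[444.11462   151.03595  ]
 [463.5232    -18.013245 ]
 [645.81226     2.9153442]
 [626.4037    171.96454  ]]
dark 314 323 245 254 317.0769230769231 248.96153846153845
base corner front -y [ 0.48235035 -0.19503212  0.008     ] wall end back [ 0.65611291 -0.17654699  0.07      ] knob top [0.51666426 0.07554649 0.106     ]
block [ 0.78  -0.026  0.035]
vee [0.443 0.387 0.036]
ring1 [0.614 0.36  0.05 ]
ring2 [0.709 0.258 0.05 ]
ring3 [0.339 0.426 0.05 ]
```

View pics/crop1.png

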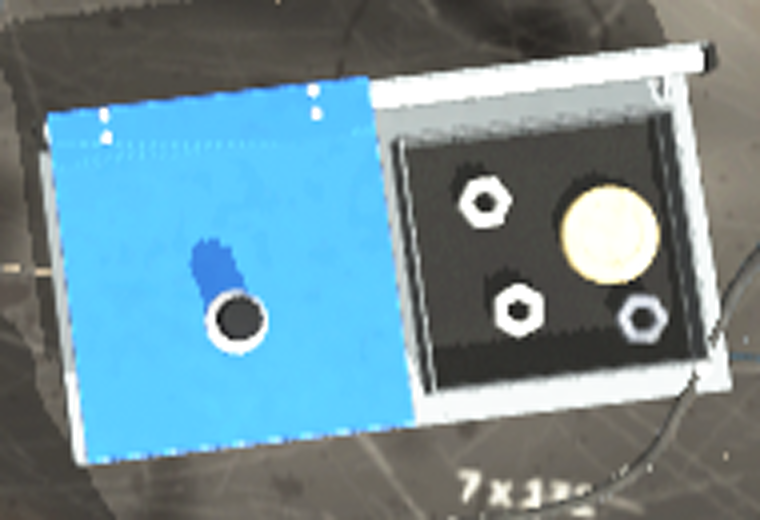

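```bash
cat >> h.py <<'E'
YAW=np.radians(6.55); O=np.array([0.5543,-0.0056,0]); RS=R.from_euler('z',YAW)
def S(x,y,z): return O+RS.apply([x,y,z])   # stand -> world
def tooldown(az):  # tool y at azimuth az (rad), z down
    y=np.array([np.cos(az),np.sin(az),0]); z=np.array([0,0,-1.]); return R.from_matrix(np.array([np.cross(y,z),y,z]).T)
def jog(p,Rt,s=None):
    s=s or ctrl.get_state(); Rc=R.from_rotvec(s['tool_rot'])
    print('t(mm)',(Rc.inv().apply(np.array(p)-s['position'])*1000).round(1),'w',(Rc.inv()*Rt).as_rotvec().round(3))
E
python3 - <<'E'
from h import *
s=ctrl.get_state(); print(R.from_rotvec(s['tool_rot']).as_matrix().round(3))
for a in (51.55,231.55): jog([.517,.0755,.16],tooldown(np.radians(a)))
E
```

```text
[[-0.92   0.392  0.   ]
 [ 0.392  0.92   0.   ]
 [-0.     0.    -1.   ]]
t(mm) [-446.  -377.9   62.6] w [0.    0.    0.268]
t(mm) [-446.  -377.9   62.6] w [-0.     0.    -2.873]
```

>>> jog_arm(increments=[{"tx": -30,"ty": -25,"wz": 0.05,"gripper": 0.6},{"tx": -60,"ty": -51,"wz": 0.11,"gripper": 0.6},{"tx": -90,"ty": -76,"wz": 0.17,"gripper": 0.6},{"tx": -120,"ty": -102,"wz": 0.22,"gripper": 0.6},{"tx": -150,"ty": -127,"wz": 0.268,"gripper": 0.6}])

```text
validation failed for argument at $.in...
```

```bash
python3 - <<'E'
from h import *
jog([.517,.0755,.16],tooldown(np.radians(51.55)))
E
```

```text
t(mm) [-446.  -377.9   62.6] w [0.    0.    0.268]
```

>>> jog_arm(increments=[{"tx": -30,"ty": -25,"tz": 0,"wx": 0,"wy": 0,"wz": 0.05,"gripper": 0.6},{"tx": -60,"ty": -51,"tz": 0,"wx": 0,"wy": 0,"wz": 0.11,"gripper": 0.6},{"tx": -90,"ty": -76,"tz": 0,"wx": 0,"wy": 0,"wz": 0.17,"gripper": 0.6},{"tx": -120,"ty": -102,"tz": 0,"wx": 0,"wy": 0,"wz": 0.22,"gripper": 0.6},{"tx": -150,"ty": -127,"tz": 0,"wx": 0,"wy": 0,"wz": 0.268,"gripper": 0.6}])

```text
time: 1.17
position: [0.3436, 0.4206, 0.2227]
tool_rot: [1.037, 2.965, 0.001]
ft_force: [-0.1, 0.4, 0.2]
grip_width: 0.705
grip_force: 0.0
```

```bash
python3 - <<'E'
from h import *
jog([.517,.0755,.16],tooldown(np.radians(51.55)))
E
```

```text
t(mm) [-350.7 -161.7   62.6] w [ 0.    -0.    -0.002]
```

>>> jog_arm(increments=[{"tx": -35,"ty": -16,"tz": 0,"wx": 0,"wy": 0,"wz": 0,"gripper": 0.6},{"tx": -70,"ty": -32,"tz": 0,"wx": 0,"wy": 0,"wz": 0,"gripper": 0.6},{"tx": -105,"ty": -48,"tz": 0,"wx": 0,"wy": 0,"wz": 0,"gripper": 0.6},{"tx": -140,"ty": -65,"tz": 0,"wx": 0,"wy": 0,"wz": 0,"gripper": 0.6},{"tx": -175,"ty": -81,"tz": 10,"wx": 0,"wy": 0,"wz": 0,"gripper": 0.6}])

```text
time: 1.58
position: [0.4314, 0.249, 0.2147]
tool_rot: [1.033, 2.964, 0.006]
ft_force: [0.6, 0.3, -0.3]
grip_width: 0.601
grip_force: 0.0
```

>>> jog_arm(increments=[{"tx": -35,"ty": -16,"tz": 10,"wx": 0,"wy": 0,"wz": 0,"gripper": 0.6},{"tx": -70,"ty": -32,"tz": 20,"wx": 0,"wy": 0,"wz": 0,"gripper": 0.6},{"tx": -105,"ty": -48,"tz": 20,"wx": 0,"wy": 0,"wz": 0,"gripper": 0.6},{"tx": -140,"ty": -65,"tz": 30,"wx": 0,"wy": 0,"wz": 0,"gripper": 0.6},{"tx": -170,"ty": -80,"tz": 40,"wx": 0,"wy": 0,"wz": 0,"gripper": 0.6}])

```text
time: 2.0
position: [0.5146, 0.0791, 0.1731]
tool_rot: [1.035, 2.964, 0.002]
ft_force: [0.4, 0.6, 0.2]
grip_width: 0.604
grip_force: 0.0
```

```bash
python3 - <<'E'
from h import *
im=snap('wrist','w1.png')
s=ctrl.get_state(); print(s['position'].round(4) if hasattr(s['position'],'round') else s['position'])
jog([.517,.0755,.079],tooldown(np.radians(51.55)),s)
print(proj(im,[.517,.0755,.106]))
for t in ['guard_knob','guard']: print(t,[(np.round(d['bbox']).tolist(),round(d['conf'],2)) for d in vision.spot_in('wrist',t)[:2]])
E
```

```text
[0.5157 0.071  0.1711]
t(mm) [ 2.2  4.6 92.1] w [-0.003  0.004 -0.009]
(np.float64(276.3911478141276), np.float64(230.15581463345876))
guard_knob []
guard [([157.0, 87.0, 436.0, 351.0], 0.76)]
```

View pics/w1.png

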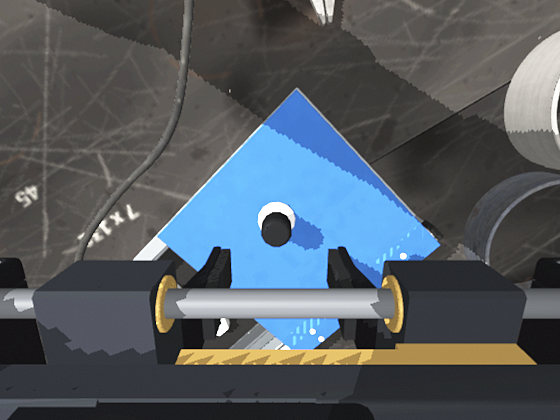

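The knob top shows at about (277,230) in the wrist image. The estimate projects to (276,230), so they agree. Descending.

>>> jog_arm(increments=[{"tx": 1,"ty": 3,"tz": 25,"wx": 0,"wy": 0,"wz": 0,"gripper": 0.6},{"tx": 2,"ty": 5,"tz": 50,"wx": 0,"wy": 0,"wz": 0,"gripper": 0.6},{"tx": 2,"ty": 5,"tz": 75,"wx": 0,"wy": 0,"wz": 0,"gripper": 0.6},{"tx": 2,"ty": 5,"tz": 91,"wx": 0,"wy": 0,"wz": 0,"gripper": 0.6},{"tx": 2,"ty": 5,"tz": 91,"wx": 0,"wy": 0,"wz": 0,"gripper": 0.6}])

```text
time: 2.57
position: [0.5116, 0.0882, 0.0783]
tool_rot: [-1.029, -2.963, 0.005]
ft_force: [-0.6, 0.7, -1.3]
grip_width: 0.6
grip_force: 0.0
```

>>> jog_arm(increments=[{"tx": 0,"ty": 0,"tz": 0,"wx": 0,"wy": 0,"wz": 0,"gripper": 0.1},{"tx": 0,"ty": 0,"tz": 0,"wx": 0,"wy": 0,"wz": 0,"gripper": 0.1},{"tx": 0,"ty": 0,"tz": 0,"wx": 0,"wy": 0,"wz": 0,"gripper": 0.1},{"tx": 0,"ty": 0,"tz": 0,"wx": 0,"wy": 0,"wz": 0,"gripper": 0.1},{"tx": 0,"ty": 0,"tz": 0,"wx": 0,"wy": 0,"wz": 0,"gripper": 0.1}], grip_force=20)

```text
time: 2.98
position: [0.5112, 0.0824, 0.0825]
tool_rot: [-1.035, -2.96, 0.013]
ft_force: [-15.4, -13.6, 13.2]
grip_width: 0.308
grip_force: 10.5
```

```bash
python3 - <<'E'
from h import *
s=ctrl.get_state(); print(s['position'],s['ft_force'],s['grip_width'],s['grip_force'])
jog(np.array(s['position'])+RS.apply([0,-.175,0]),R.from_rotvec(s['tool_rot']),s)
E
```

```text
[0.51121637 0.08237594 0.08252263] [-15.35904775 -13.62983476  13.19875087] 0.3084264813141884 10.501993470825255
t(mm) [-123.9 -123.5    0.8] w [0. 0. 0.]
```

```bash
python3 - <<'E'
from h import *
a=snap('wrist')['color'];b=snap('side')['color'];s=ctrl.get_state(); print(s['position'],s['ft_force'],s['grip_width'],s['grip_force'])
im=snap('top');
cv2.imwrite('pics/c2.png',np.hstack([cv2.resize(b[150:270,260:380],(400,400)),cv2.resize(a[100:380,120:400],(400,400))]))
E
```

```text
[0.50989918 0.08070264 0.08243055] [-16.9643791  -12.81101817  16.04461301] 0.25493053423373285 19.980548915918916
```

View pics/c2.png

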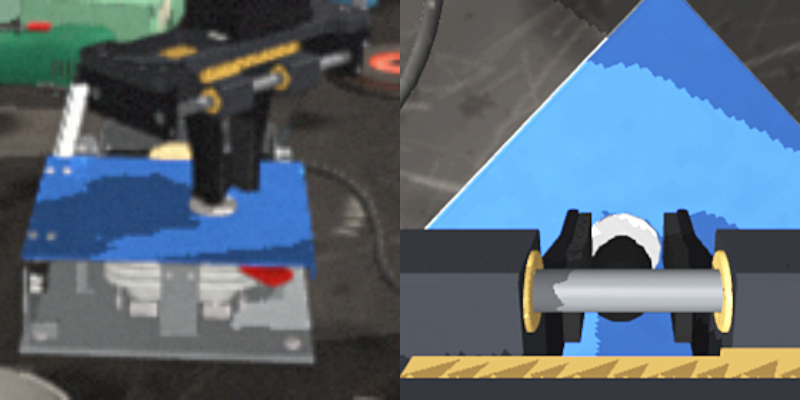

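The grip is about 9 mm off-centre along tool x: the opening is 22 mm on a 24 mm knob. I'll open, re-centre and close again.

>>> jog_arm(increments=[{"tx": 0,"ty": 0,"tz": 0,"wx": 0,"wy": 0,"wz": 0,"gripper": 0.55},{"tx": 0,"ty": 0,"tz": 0,"wx": 0,"wy": 0,"wz": 0,"gripper": 0.55},{"tx": -4,"ty": -1,"tz": 0,"wx": 0,"wy": 0,"wz": 0,"gripper": 0.55},{"tx": -9,"ty": -1,"tz": 0,"wx": 0,"wy": 0,"wz": 0,"gripper": 0.55},{"tx": -9,"ty": -1,"tz": 0,"wx": 0,"wy": 0,"wz": 0,"gripper": 0.55}])

```text
time: 3.55
position: [0.5231, 0.0802, 0.0829]
tool_rot: [1.034, 2.963, 0.003]
ft_force: [-0.2, 0.1, 0.3]
grip_width: 0.518
grip_force: 0.0
```

>>> jog_arm(increments=[{"tx": 0,"ty": 0,"tz": 0,"wx": 0,"wy": 0,"wz": 0,"gripper": 0.55},{"tx": 0,"ty": 0,"tz": 0,"wx": 0,"wy": 0,"wz": 0,"gripper": 0.1},{"tx": 0,"ty": 0,"tz": 0,"wx": 0,"wy": 0,"wz": 0,"gripper": 0.1},{"tx": 0,"ty": 0,"tz": 0,"wx": 0,"wy": 0,"wz": 0,"gripper": 0.1},{"tx": 0,"ty": 0,"tz": 0,"wx": 0,"wy": 0,"wz": 0,"gripper": 0.1}], grip_force=20)

```text
time: 3.97
position: [0.5184, 0.0771, 0.0813]
tool_rot: [-1.033, -2.962, 0.011]
ft_force: [-10.6, -10.7, 10.7]
grip_width: 0.332
grip_force: 7.8
```

>>> jog_arm(increments=[{"tx": 0,"ty": -3,"tz": 0,"wx": 0,"wy": 0,"wz": 0,"gripper": 0.1},{"tx": -10,"ty": -13,"tz": 0,"wx": 0,"wy": 0,"wz": 0,"gripper": 0.1},{"tx": -25,"ty": -28,"tz": 0,"wx": 0,"wy": 0,"wz": 0,"gripper": 0.1},{"tx": -42,"ty": -45,"tz": 0,"wx": 0,"wy": 0,"wz": 0,"gripper": 0.1},{"tx": -60,"ty": -63,"tz": 0,"wx": 0,"wy": 0,"wz": 0,"gripper": 0.1}])

```text
time: 4.38
position: [0.5259, -0.0043, 0.0812]
tool_rot: [-1.027, -2.961, -0.001]
ft_force: [-6.7, 3.2, 4.8]
grip_width: 0.272
grip_force: 20.0
```

>>> jog_arm(increments=[{"tx": -18,"ty": -18,"tz": 0,"wx": 0,"wy": 0,"wz": 0,"gripper": 0.1},{"tx": -36,"ty": -36,"tz": 0,"wx": 0,"wy": 0,"wz": 0,"gripper": 0.1},{"tx": -50,"ty": -50,"tz": 0,"wx": 0,"wy": 0,"wz": 0,"gripper": 0.1},{"tx": -58,"ty": -58,"tz": 0,"wx": 0,"wy": 0,"wz": 0,"gripper": 0.1},{"tx": -62,"ty": -62,"tz": 0,"wx": 0,"wy": 0,"wz": 0,"gripper": 0.1}])

```text
time: 4.8
position: [0.5364, -0.095, 0.0812]
tool_rot: [-1.036, -2.96, 0.002]
ft_force: [-7.2, 0.5, 6.2]
grip_width: 0.267
grip_force: 20.0
```

>>> jog_arm(increments=[{"tx": 0,"ty": 0,"tz": 0,"wx": 0,"wy": 0,"wz": 0,"gripper": 0.1},{"tx": 0,"ty": 0,"tz": 0,"wx": 0,"wy": 0,"wz": 0,"gripper": 0.1},{"tx": 0,"ty": 0,"tz": 0,"wx": 0,"wy": 0,"wz": 0,"gripper": 0.1},{"tx": 0,"ty": 0,"tz": 0,"wx": 0,"wy": 0,"wz": 0,"gripper": 0.1},{"tx": 0,"ty": 0,"tz": 0,"wx": 0,"wy": 0,"wz": 0,"gripper": 0.1}])

```text
time: 5.22
position: [0.5363, -0.0948, 0.0812]
tool_rot: [-1.034, -2.962, 0.005]
ft_force: [-6.4, -3.2, 4.9]
grip_width: 0.269
grip_force: 20.0
```

```bash
python3 - <<'E'
from h import *
s=ctrl.get_state(); print(s['position'],s['ft_force'],s['grip_width'])
im=snap('top'); c=im['color'].astype(int)
m=((c[...,0]>110)&(c[...,0]-c[...,2]>70)).astype(np.uint8); m[:, :240]=0; m[:,460:]=0; m[:150]=0;m[300:]=0
m=cv2.morphologyEx(m,cv2.MORPH_OPEN,np.ones((3,3)))
ys,xs=np.nonzero(m); 
P=np.array([atz(im,u,v,0.069) for u,v in zip(xs,ys)])-O
Q=RS.inv().apply(P); print('guard stand-frame x,y ranges',Q.min(0),Q.max(0))
E
```

```text
[ 0.53634966 -0.09481091  0.08115741] [-6.41141471 -3.15173264  4.93741966] 0.268902628511997
guard stand-frame x,y ranges [-0.09157388 -0.17192803  0.069     ] [ 0.09176266 -0.00203939  0.069     ]
```

>>> jog_arm(increments=[{"tx": -2,"ty": -2,"tz": 0,"wx": 0,"wy": 0,"wz": 0,"gripper": 0.1},{"tx": -4,"ty": -4,"tz": 0,"wx": 0,"wy": 0,"wz": 0,"gripper": 0.1},{"tx": -4,"ty": -4,"tz": 0,"wx": 0,"wy": 0,"wz": 0,"gripper": 0.1},{"tx": -4,"ty": -4,"tz": 0,"wx": 0,"wy": 0,"wz": 0,"gripper": 0.1},{"tx": -4,"ty": -4,"tz": 0,"wx": 0,"wy": 0,"wz": 0,"gripper": 0.1}])

```text
time: 5.68
position: [0.5369, -0.099, 0.0812]
tool_rot: [-1.032, -2.961, 0.002]
ft_force: [-7.3, -0.5, 6.4]
grip_width: 0.265
grip_force: 20.0
```

>>> jog_arm(increments=[{"tx": -2,"ty": -2,"tz": 0,"wx": 0,"wy": 0,"wz": 0,"gripper": 0.1},{"tx": -4,"ty": -4,"tz": 0,"wx": 0,"wy": 0,"wz": 0,"gripper": 0.1},{"tx": -4,"ty": -4,"tz": 0,"wx": 0,"wy": 0,"wz": 0,"gripper": 0.1},{"tx": -4,"ty": -4,"tz": 0,"wx": 0,"wy": 0,"wz": 0,"gripper": 0.1},{"tx": -4,"ty": -4,"tz": 0,"wx": 0,"wy": 0,"wz": 0,"gripper": 0.1}])

```text
time: 6.1
position: [0.537, -0.1, 0.0811]
tool_rot: [-1.027, -2.958, -0.005]
ft_force: [-9.5, 8.4, 8.3]
grip_width: 0.273
grip_force: 20.0
```

At the stop. Release, rise, and go toward the tab.

>>> jog_arm(increments=[{"tx": 4,"ty": 4,"tz": 0,"wx": 0,"wy": 0,"wz": 0,"gripper": 0.6},{"tx": 4,"ty": 4,"tz": 0,"wx": 0,"wy": 0,"wz": 0,"gripper": 0.6},{"tx": 4,"ty": 4,"tz": 0,"wx": 0,"wy": 0,"wz": 0,"gripper": 0.6},{"tx": 4,"ty": 4,"tz": -35,"wx": 0,"wy": 0,"wz": 0,"gripper": 0.45},{"tx": 4,"ty": 4,"tz": -75,"wx": 0,"wy": 0,"wz": 0,"gripper": 0.45}])

```text
time: 6.52
position: [0.5377, -0.0986, 0.1547]
tool_rot: [-1.032, -2.961, 0.004]
ft_force: [1.7, 0.7, -0.2]
grip_width: 0.443
grip_force: 0.0
```

```bash
python3 - <<'E'
from h import *
im=snap('top'); c=im['color'].astype(int)
m=((c[...,2]>120)&(c[...,2]-c[...,1]>70)&(c[...,2]-c[...,0]>70)).astype(np.uint8); m[:, :262]=0; m[:,330:]=0; m[:170]=0;m[310:]=0
ys,xs=np.nonzero(m); print('red',len(xs))
if len(xs):
  p=atz(im,xs.mean(),ys.mean(),.0525); print(p, RS.inv().apply(p-O), xs.min(),xs.max(),ys.min(),ys.max())
print('pred tab',S(-.0646,.1446,.0485))
for t in ['tray_top_tab','tray_top_mid']: print(t,[(np.round(d['bbox']).tolist(),round(d['conf'],2)) for d in vision.spot_in('top',t)[:2]])
s=ctrl.get_state(); print(s['position'])
jog(S(-.0646,.1446,.15),tooldown(np.radians(51.55)),s)
cv2.imwrite('pics/t3.png',cv2.resize(im['color'][170:300,255:445],None,fx=4,fy=4,interpolation=cv2.INTER_CUBIC))
E
```

```text
red 107
[0.47365694 0.12683503 0.0525    ] [-0.06500979  0.14076956  0.0525    ] 287 301 263 278
pred tab [0.47362711 0.13068721 0.0485    ]
tray_top_tab [([286.0, 217.0, 345.0, 279.0], 0.6)]
tray_top_mid [([285.0, 219.0, 341.0, 275.0], 0.85)]
[ 0.54285521 -0.09945881  0.16024409]
t(mm) [197.4 137.1   9.7] w [0.005 0.007 0.   ]
```

View pics/t3.png

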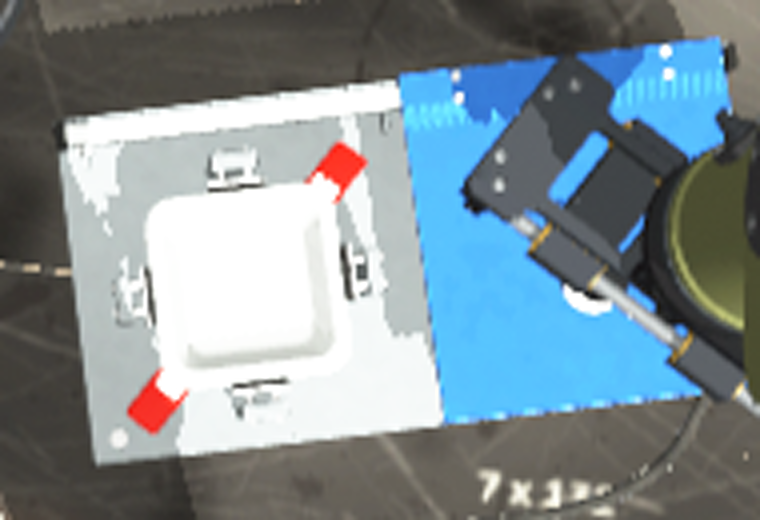

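The tray is uncovered. The red tab's centre is at crop (157,402), which is px (294,270) and about world (0.474, 0.127). That puts the stand origin about 4 mm lower in y than my estimate.

>>> jog_arm(increments=[{"tx": 25,"ty": 17,"tz": 0,"wx": 0,"wy": 0,"wz": 0,"gripper": 0.45},{"tx": 58,"ty": 39,"tz": 0,"wx": 0,"wy": 0,"wz": 0,"gripper": 0.45},{"tx": 90,"ty": 61,"tz": 0,"wx": 0,"wy": 0,"wz": 0,"gripper": 0.45},{"tx": 123,"ty": 83,"tz": 0,"wx": 0,"wy": 0,"wz": 0,"gripper": 0.45},{"tx": 150,"ty": 102,"tz": 0,"wx": 0,"wy": 0,"wz": 0,"gripper": 0.45}])

```text
time: 7.08
position: [0.4842, 0.0769, 0.1557]
tool_rot: [-1.032, -2.966, -0.001]
ft_force: [1.3, 0.7, 0.4]
grip_width: 0.45
grip_force: 0.0
```

>>> jog_arm(increments=[{"tx": 25,"ty": 18,"tz": 10,"wx": 0,"wy": 0,"wz": 0,"gripper": 0.45},{"tx": 45,"ty": 31,"tz": 30,"wx": 0,"wy": 0,"wz": 0,"gripper": 0.45},{"tx": 45,"ty": 31,"tz": 40,"wx": 0,"wy": 0,"wz": 0,"gripper": 0.45},{"tx": 45,"ty": 31,"tz": 40,"wx": 0,"wy": 0,"wz": 0,"gripper": 0.45},{"tx": 45,"ty": 31,"tz": 40,"wx": 0,"wy": 0,"wz": 0,"gripper": 0.45}])

```text
time: 7.5
position: [0.4693, 0.1254, 0.1156]
tool_rot: [-1.035, -2.965, 0.003]
ft_force: [0.7, -0.7, 0.4]
grip_width: 0.454
grip_force: 0.0
```

```bash
sed -i 's/O=np.array(\[0.5543,-0.0056,0\])/O=np.array([0.5548,-0.0099,0])/' h.py; python3 - <<'E'
from h import *
s=ctrl.get_state(); print(s['position'],s['grip_width'])
im=snap('wrist','w4.png'); c=im['color'].astype(int)
m=((c[...,2]>90)&(c[...,2]-c[...,1]>60)&(c[...,2]-c[...,0]>60)).astype(np.uint8)
n,l,st,ce=cv2.connectedComponentsWithStats(m)
for i in range(1,n):
  if st[i,4]>150:
    p=atz(im,*ce[i],.0525); print(st[i],ce[i],p.round(4),RS.inv().apply(p-O).round(4))
    cn=max(cv2.findContours((l==i).astype(np.uint8),0,2)[0],key=cv2.contourArea)[:,0,:]
    r=cv2.minAreaRect(np.array([atz(im,u,v,.0525)[:2]*1000 for u,v in cn],np.float32)); print(r)
print('pred px',proj(im,S(-.0646,.1446,.0525)))
s=ctrl.get_state(); print(s['position'],s['grip_width'])
E
```

```text
[0.46931697 0.1254346  0.11564166] 0.4539101023445356
[286   0  22  19 251] [296.21912351   6.26693227] [0.3651 0.2221 0.0525] [-0.162   0.2521  0.0525]
((365.16064453125, 223.1057891845703), (11.211058616638184, 10.841618537902832), 76.34129333496094)
[271 216  28  40 822] [284.61678832 231.44525547] [0.4748 0.1267 0.0525] [-0.0639  0.1449  0.0525]
((477.49102783203125, 124.51327514648438), (19.694490432739258, 30.627763748168945), 51.54107666015625)
pred px (np.float64(283.65299314445195), np.float64(230.99324282048417))
[0.47013127 0.12516301 0.11645907] 0.4463552088532938
```

View pics/w4.png

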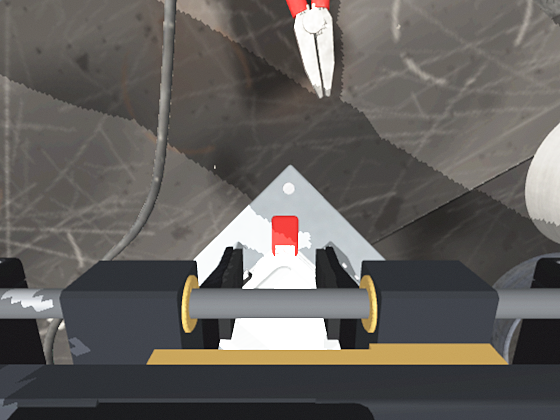

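The tab is at (285,231), about 4 mm to tool +y of the finger centre, and square to the fingers. The numbers agree. Descending onto it.

>>> jog_arm(increments=[{"tx": -1,"ty": 4,"tz": 25,"wx": 0,"wy": 0,"wz": 0,"gripper": 0.45},{"tx": -1,"ty": 4,"tz": 50,"wx": 0,"wy": 0,"wz": 0,"gripper": 0.45},{"tx": -1,"ty": 4,"tz": 70,"wx": 0,"wy": 0,"wz": 0,"gripper": 0.45},{"tx": -1,"ty": 4,"tz": 85,"wx": 0,"wy": 0,"wz": 0,"gripper": 0.45},{"tx": -1,"ty": 4,"tz": 86,"wx": 0,"wy": 0,"wz": 0,"gripper": 0.45}])

```text
time: 7.97
position: [0.4719, 0.1269, 0.0286]
tool_rot: [-1.037, -2.963, 0.005]
ft_force: [-0.5, 0.4, 0.1]
grip_width: 0.452
grip_force: 0.0
```

```bash
python3 - <<'E'
from h import *
P=[]
for i in range(3):
    snap('top'); s=ctrl.get_state(); P.append(s['position'])
print(np.round(P,4),s['ft_force'].round(1),s['grip_width']); s=dict(s); s['position']=np.mean(P,0)
jog(S(-.066,.146,.030),tooldown(np.radians(51.55)),s)
E
```

```text
[[0.4728 0.1274 0.0299]
 [0.4737 0.128  0.031 ]
 [0.4742 0.1285 0.0317]] [ 0.5 -0.1 -0.4] 0.4506894394619858
t(mm) [ 0.6 -0.9  0.9] w [ 0.002  0.001 -0.001]
```

>>> jog_arm(increments=[{"tx": 0,"ty": -1,"tz": 1,"wx": 0,"wy": 0,"wz": 0,"gripper": 0.3},{"tx": 0,"ty": -1,"tz": 1,"wx": 0,"wy": 0,"wz": 0,"gripper": 0.1},{"tx": 0,"ty": -1,"tz": 1,"wx": 0,"wy": 0,"wz": 0,"gripper": 0.1},{"tx": 0,"ty": -1,"tz": 1,"wx": 0,"wy": 0,"wz": 0,"gripper": 0.1},{"tx": 0,"ty": -1,"tz": 1,"wx": 0,"wy": 0,"wz": 0,"gripper": 0.1}], grip_force=45)

```text
time: 8.53
position: [0.4727, 0.1284, 0.0302]
tool_rot: [1.034, 2.966, 0.001]
ft_force: [-1.5, -0.3, 3.3]
grip_width: 0.22
grip_force: 45.0
```

>>> jog_arm(increments=[{"tx": 0,"ty": 0,"tz": 0,"wx": 0,"wy": 0,"wz": 0,"gripper": 0.1},{"tx": 0,"ty": 0,"tz": 0,"wx": 0,"wy": 0,"wz": 0,"gripper": 0.1},{"tx": 0,"ty": 0,"tz": 0,"wx": 0,"wy": 0,"wz": 0,"gripper": 0.1},{"tx": 0,"ty": 0,"tz": 0,"wx": 0,"wy": 0,"wz": 0,"gripper": 0.1},{"tx": 0,"ty": 0,"tz": 0,"wx": 0,"wy": 0,"wz": 0,"gripper": 0.1}])

```text
time: 8.95
position: [0.4726, 0.1284, 0.0301]
tool_rot: [1.034, 2.966, 0.001]
ft_force: [-1.1, -1.4, 5.0]
grip_width: 0.218
grip_force: 45.0
```

>>> jog_arm(increments=[{"tx": 0.3,"ty": 0,"tz": -2.5,"wx": 0,"wy": 0.017,"wz": 0,"gripper": 0.1},{"tx": 0.6,"ty": 0,"tz": -5,"wx": 0,"wy": 0.034,"wz": 0,"gripper": 0.1},{"tx": 0.9,"ty": 0,"tz": -7.5,"wx": 0,"wy": 0.051,"wz": 0,"gripper": 0.1},{"tx": 1.2,"ty": 0,"tz": -9,"wx": 0,"wy": 0.061,"wz": 0,"gripper": 0.1},{"tx": 1.2,"ty": 0,"tz": -9,"wx": 0,"wy": 0.061,"wz": 0,"gripper": 0.1}])

```text
time: 9.37
position: [0.4714, 0.1288, 0.0386]
tool_rot: [-1.016, -2.91, -0.031]
ft_force: [0.4, -0.4, -1.8]
grip_width: 0.223
grip_force: 45.0
```

>>> jog_arm(increments=[{"tx": 0.3,"ty": 0,"tz": -2.5,"wx": 0,"wy": 0.018,"wz": 0,"gripper": 0.1},{"tx": 0.6,"ty": 0,"tz": -5,"wx": 0,"wy": 0.036,"wz": 0,"gripper": 0.1},{"tx": 0.9,"ty": 0,"tz": -8,"wx": 0,"wy": 0.052,"wz": 0,"gripper": 0.1},{"tx": 1.2,"ty": 0,"tz": -10.4,"wx": 0,"wy": 0.061,"wz": 0,"gripper": 0.1},{"tx": 1.2,"ty": 0,"tz": -10.4,"wx": 0,"wy": 0.061,"wz": 0,"gripper": 0.1}])

```text
time: 9.78
position: [0.4698, 0.1303, 0.0492]
tool_rot: [-0.995, -2.854, -0.062]
ft_force: [-2.1, 2.6, -2.8]
grip_width: 0.225
grip_force: 45.0
```

```bash
python3 - <<'E'
from h import *
for i in range(4):
    im=snap('side' if i<3 else 'wrist'); s=ctrl.get_state(); Rt=R.from_rotvec(s['tool_rot']); g=np.array(s['position'])-.019*Rt.as_matrix()[:,2]
    print(g.round(4),RS.inv().apply(g-O).round(4),'tilt',np.degrees(np.arccos(-Rt.as_matrix()[2,2])).round(2),s['ft_force'].round(1),s['torque'].round(2))
    if i==2: a=im['color'][160:270,255:365]
cv2.imwrite('pics/p5.png',np.hstack([cv2.resize(a,(400,400),interpolation=cv2.INTER_CUBIC),cv2.resize(im['color'][140:420,140:420],(400,400))]))
E
```

```text
[0.4716 0.1288 0.0678] [-0.0668  0.1473  0.0678] tilt 7.16 [-2.4  3.5 -1.5] [ 0.69  0.81 -0.03]
[0.4716 0.1287 0.0677] [-0.0669  0.1472  0.0677] tilt 7.14 [-4.1  3.5 -1.2] [0.74 0.81 0.02]
[0.4716 0.1287 0.0676] [-0.0669  0.1472  0.0676] tilt 7.12 [-3.7  3.3 -2.2] [ 0.72  0.81 -0.02]
[0.4716 0.1287 0.0676] [-0.0669  0.1472  0.0676] tilt 7.12 [-3.1  4.2 -1.5] [0.73 0.85 0.01]
```

View pics/p5.png

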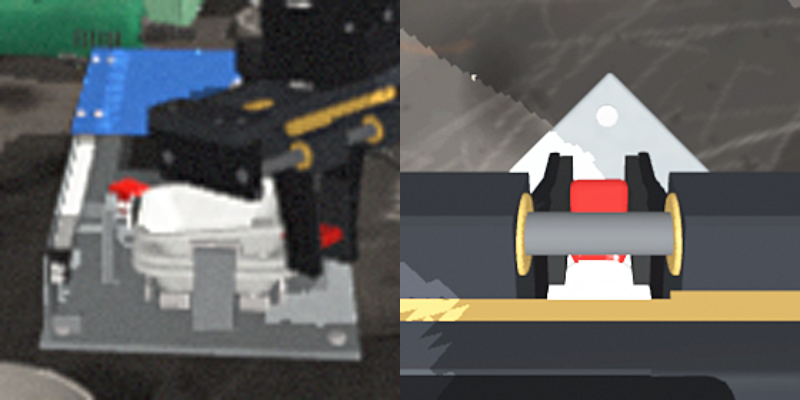

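The corner is visibly raised, with the grip 18.6 mm up at 7° tilt and the heel down. Now I'll lift straight up slowly, keeping the tilt.

>>> jog_arm(increments=[{"tx": 0.6,"ty": 0,"tz": -2,"wx": 0,"wy": 0,"wz": 0,"gripper": 0.1},{"tx": 1.0,"ty": 0,"tz": -4,"wx": 0,"wy": 0,"wz": 0,"gripper": 0.1},{"tx": 1.3,"ty": 0,"tz": -7,"wx": 0,"wy": 0,"wz": 0,"gripper": 0.1},{"tx": 1.7,"ty": 0,"tz": -10,"wx": 0,"wy": 0,"wz": 0,"gripper": 0.1},{"tx": 2.1,"ty": 0,"tz": -13,"wx": 0,"wy": 0,"wz": 0,"gripper": 0.1}])

```text
time: 10.4
position: [0.4709, 0.1294, 0.0626]
tool_rot: [-0.997, -2.858, -0.061]
ft_force: [-2.1, 2.1, -3.5]
grip_width: 0.22
grip_force: 45.0
```

>>> jog_arm(increments=[{"tx": 0.5,"ty": 0,"tz": -4,"wx": 0,"wy": 0,"wz": 0,"gripper": 0.1},{"tx": 1,"ty": 0,"tz": -8,"wx": 0,"wy": 0,"wz": 0,"gripper": 0.1},{"tx": 1.5,"ty": 0,"tz": -12,"wx": 0,"wy": 0,"wz": 0,"gripper": 0.1},{"tx": 2.2,"ty": 0,"tz": -18,"wx": 0,"wy": 0,"wz": 0,"gripper": 0.1},{"tx": 3,"ty": 0,"tz": -24,"wx": 0,"wy": 0,"wz": 0,"gripper": 0.1}])

```text
time: 10.82
position: [0.471, 0.1294, 0.0872]
tool_rot: [-0.997, -2.858, -0.061]
ft_force: [0.9, 0.5, -1.3]
grip_width: 0.222
grip_force: 45.0
```

```bash
python3 - <<'E'
from h import *
im=snap('side'); w=snap('wrist'); s=ctrl.get_state(); Rt=R.from_rotvec(s['tool_rot'])
print(s['position'],s['ft_force'].round(1),s['grip_width'])
cv2.imwrite('pics/p6.png',np.hstack([cv2.resize(im['color'][130:270,245:385],(400,400),interpolation=cv2.INTER_CUBIC),cv2.resize(w['color'][140:420,140:420],(400,400))]))
m=S(-.0646,.36,.22); print('target world',m)
jog(S(-.066,.146,.19),tooldown(np.radians(51.55)),s)
for y in (.36,): jog(S(-.066,y,.19),tooldown(np.radians(51.55)),s)
E
```

```text
[0.47170538 0.12986741 0.08784566] [-0.4  0.4 -0.9] 0.2220883588115527
target world [0.44955638 0.34038123 0.22      ]
t(mm) [  10.2   -1.  -101.7] w [ 0.002 -0.12   0.   ]
t(mm) [160.4 150.4 -83.1] w [ 0.002 -0.12   0.   ]
```

View pics/p6.png

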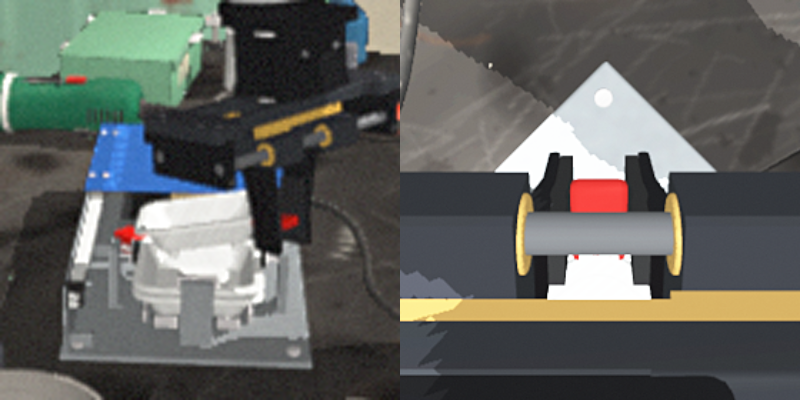

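The top tray is up alone and the lower tabs stayed in the stack. Next: lift higher, level out and carry it over.

>>> jog_arm(increments=[{"tx": 2,"ty": 0,"tz": -15,"wx": 0,"wy": 0,"wz": 0,"gripper": 0.1},{"tx": 4,"ty": 0,"tz": -35,"wx": 0,"wy": -0.02,"wz": 0,"gripper": 0.1},{"tx": 6,"ty": 0,"tz": -60,"wx": 0,"wy": -0.05,"wz": 0,"gripper": 0.1},{"tx": 8,"ty": 0,"tz": -85,"wx": 0,"wy": -0.09,"wz": 0,"gripper": 0.1},{"tx": 10,"ty": 0,"tz": -102,"wx": 0,"wy": -0.12,"wz": 0,"gripper": 0.1}])

```text
time: 11.33
position: [0.4733, 0.1282, 0.1912]
tool_rot: [1.034, 2.964, 0.003]
ft_force: [0.2, 1.0, -1.4]
grip_width: 0.217
grip_force: 45.0
```

>>> jog_arm(increments=[{"tx": 10,"ty": 10,"tz": 0,"wx": 0,"wy": 0,"wz": 0,"gripper": 0.1},{"tx": 27,"ty": 27,"tz": 0,"wx": 0,"wy": 0,"wz": 0,"gripper": 0.1},{"tx": 45,"ty": 45,"tz": 0,"wx": 0,"wy": 0,"wz": 0,"gripper": 0.1},{"tx": 63,"ty": 63,"tz": 0,"wx": 0,"wy": 0,"wz": 0,"gripper": 0.1},{"tx": 80,"ty": 80,"tz": 0,"wx": 0,"wy": 0,"wz": 0,"gripper": 0.1}])

```text
time: 11.75
position: [0.4591, 0.2419, 0.1891]
tool_rot: [-1.033, -2.965, -0.002]
ft_force: [0.2, -0.8, -0.9]
grip_width: 0.219
grip_force: 45.0
```

>>> jog_arm(increments=[{"tx": 18,"ty": 18,"tz": 0,"wx": 0,"wy": 0,"wz": 0,"gripper": 0.1},{"tx": 35,"ty": 35,"tz": 0,"wx": 0,"wy": 0,"wz": 0,"gripper": 0.1},{"tx": 52,"ty": 52,"tz": 0,"wx": 0,"wy": 0,"wz": 0,"gripper": 0.1},{"tx": 66,"ty": 66,"tz": 0,"wx": 0,"wy": 0,"wz": 0,"gripper": 0.1},{"tx": 72,"ty": 72,"tz": 0,"wx": 0,"wy": 0,"wz": 0,"gripper": 0.1}])

```text
time: 12.17
position: [0.4464, 0.3452, 0.1888]
tool_rot: [-1.027, -2.966, -0.003]
ft_force: [-0.4, -0.1, -2.4]
grip_width: 0.221
grip_force: 45.0
```

>>> jog_arm(increments=[{"tx": 0,"ty": 0,"tz": 0,"wx": 0,"wy": 0,"wz": 0,"gripper": 0.1},{"tx": 0,"ty": 0,"tz": 0,"wx": 0,"wy": 0,"wz": 0,"gripper": 0.1},{"tx": 0,"ty": 0,"tz": 0,"wx": 0,"wy": 0,"wz": 0,"gripper": 0.1},{"tx": 0,"ty": 0,"tz": 0,"wx": 0,"wy": 0,"wz": 0,"gripper": 0.1},{"tx": 0,"ty": 0,"tz": 0,"wx": 0,"wy": 0,"wz": 0,"gripper": 0.1}])

```text
time: 12.58
position: [0.4484, 0.3404, 0.1893]
tool_rot: [-1.037, -2.964, -0.001]
ft_force: [0.3, -0.3, -0.9]
grip_width: 0.225
grip_force: 45.0
```

```bash
python3 - <<'E'
from h import *
im=snap('side'); w=snap('top'); s=ctrl.get_state(); Rt=R.from_rotvec(s['tool_rot'])
g=np.array(s['position'])-.019*Rt.as_matrix()[:,2]
print(s['position'],'grasp stand',RS.inv().apply(g-O).round(3),'tilt',np.degrees(np.arccos(-Rt.as_matrix()[2,2])).round(2),s['ft_force'].round(1),s['grip_width'],s['grip_force'],np.abs(s['qd']).max())
cv2.imwrite('pics/p7.png',np.hstack([cv2.resize(im['color'][100:340,170:410],(400,400),interpolation=cv2.INTER_CUBIC),cv2.resize(w['color'][100:310,140:450],(400,271))]) if 0 else np.hstack([cv2.resize(im['color'][100:340,170:410],(400,400)),cv2.resize(w['color'][100:400,140:440],(400,400))]))
E
```

```text
[0.44819452 0.34093449 0.18934227] grasp stand [-0.066  0.361  0.208] tilt 0.11 [-0.8 -0.1 -1.9] 0.2205791805395499 44.99994680285454 0.00538729759489796
```

View pics/p7.png

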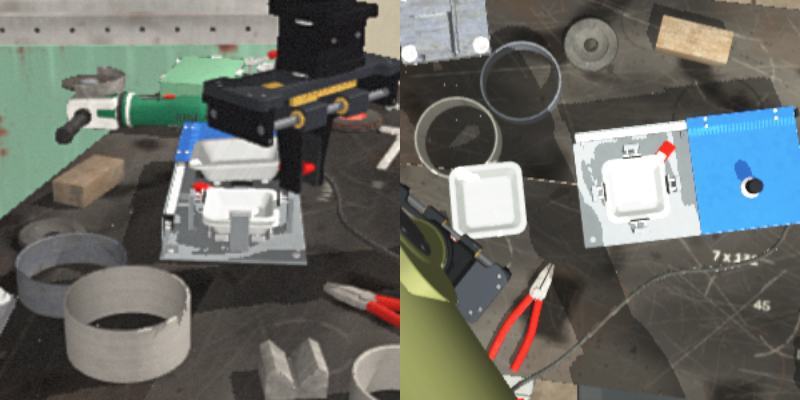

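The tray hangs level and still at about (488,200) in the right-hand view, beyond the tray end of the stand and 0.2 m up. The second tray is still in the stack, the guard is over the bin, and the blocks are where they were. Handing in.

```bash
python3 -c "
from bench import ctrl
print(ctrl.close_job())"
```

```text
the job is handed in; nothing more can be done
None
```

The job is handed in, with no verdict returned: the guard is over the bin at its far stop, the top tray was peeled off tab-corner first and is held level by its tab about 0.2 m up beyond the tray end, and in the last pictures the second tray and both blocks look unmoved.

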